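# Nest the measuring cups in their bin and click the lid shut

## Task

Put the measuring cups away: the large one already stands in the open storage bin, so lower the medium cup into it and then the small cup into the medium one, each standing flat on the floor of the one around it and set down rather than dropped. Then slide the clear lid fully shut until its catch clicks behind it. Leave everything else on the counter where it is.

Things in the scene. Friction and masses are not known exactly. Their poses are not given: they have to be found in the camera images.
- medium_cup_mid (a point): Medium measuring cup: plain steel, 62 mm wide at the rim, 56 at the foot, 52 deep outside, wall 2.5, floor 3; loose on the counter, about 80 g. Flat handle (16 mm wide, 4 thick, 60 long, round end) leaves the rim along +x, rising outward at 15 deg; its middle is 59 mm along x from this point and 33 above it. Point: on the axis, 26 mm above the underside; z up
- small_cup_mid (a point): Small measuring cup: plain steel, 44 mm wide at the rim, 38 at the foot, 52 deep outside, wall 2.5, floor 3; loose on the counter, about 50 g. Handles stay clear of each other if fanned 50 deg apart. Flat handle (16 mm wide, 4 thick, 60 long, round end) leaves the rim along +x, rising outward at 15 deg; its middle is 50 mm along x from this point and 33 above it. Point: on the axis, 26 mm above the underside; z up
- large_cup_mid (a point): Large measuring cup: plain steel, 85 mm wide at the rim, 79 at the foot, 52 deep outside, wall 2.5, floor 3; loose in the bin. A cup nested in the next stands 3 mm higher, its handle over that rim. Flat handle (16 mm wide, 4 thick, 60 long, round end) leaves the rim along +x, rising outward at 15 deg; its middle is 70.5 mm along x from this point and 33 above it. Point: on the axis, 26 mm above the underside; z up
- bin_floor (a point): Fixed white plastic bin, 228 mm (x) by 380 (y), walls 4 mm thick and 95 high, with lid channels along both long sides up to 107 mm high, 240 mm overall. Its -y part has a 220 by 220 mm opening; from y = +110 to +266 mm a fixed cover. Point: on the inner floor, 4 mm above the counter, under the middle of the opening; x across, y along the slide, z up
- lid (a joint): Clear sliding lid, 222 by 230 mm, top 100 mm above the counter. Value in m: 0 fully shut, about 0.2 open (slid along the bin's +y over the fixed cover); at v it covers the opening's last 0.21 - v m. Stays where left; slides against about 3 N, more (6 to 8 N) in the last 12 mm where its striker, 25 mm ahead of its front edge, pushes the catch aside
- lid_pull (a point): Upright grey bar on the lid for pushing or pulling it: 110 mm along the bin's x, 10 mm thick along the bin's y, from 100 to 124 mm above the counter; it moves with the lid. Point: middle of the bar; axes as the bin's. Push it along the bin's -y to shut the lid
- catch (a joint): Sprung steel roller of the lid's catch, outside the bin's -y end. Value in m: 0 sprung up, about 0.003 while the lid's striker rides over it; it clicks back up to 0 behind the striker when the lid is fully shut
- dessert_a: Bystander, loose: a finished layered dessert in a clear cup, 76 mm across and 90 mm tall, on an 88 mm gold cake board; origin under its middle
- pastry_ring: Bystander, loose: plain steel pastry ring without floor or handle, 70 mm across, 45 mm tall; not part of the cup set; origin under its middle
- squeeze_bottle: Bystander, loose: white squeeze bottle with a red nozzle, 52 mm across, 168 mm tall; origin under its middle
- spatula: Bystander, loose: spatula with wooden handle lying flat, 280 mm long, 20 mm high; origin under its middle, x along it
- topping_jar: Bystander, loose: clear jar with black cap, 62 mm across, 104 mm tall; origin under its middle
Not all that is in view belongs to the job. What is shaped like the part that bears small_cup_mid but orange or purple is not meant.

How it is judged:
On the way, in this order (a step that is already met when the one before it is completed fails the run):
1. the medium cup stands in the large one (horizontal distance between medium_cup_mid and large_cup_mid below 0.013 m and z of medium_cup_mid in the frame of large_cup_mid between -0.002 and 0.007 m and angle between medium_cup_mid's own z axis and vertical below 0.12 rad), for 0.2 s.
2. the small cup stands in the medium one, which stands in the large one (all of step 1 and horizontal distance between small_cup_mid and medium_cup_mid below 0.01 m and z of small_cup_mid in the frame of medium_cup_mid between -0.002 and 0.007 m and angle between small_cup_mid's own z axis and vertical below 0.12 rad), for 0.2 s.
3. the lid is fully shut and the catch has sprung back (value of joint lid below 0.003 m and value of joint catch below 0.001 m), for 0.2 s.
At the end, for the whole second after the job is handed in: Large cup upright in the bin (within 75 mm of mid-opening in x and y); medium in large and small in medium, each flat on the outer cup's floor (mid-points -2 to +7 mm in height, axes within 13 and 10 mm, tilt under 0.12 rad); lid within 3 mm of shut; catch back up within 1 mm (all of step 2 and all of step 3 and x of large_cup_mid in the frame of bin_floor between -0.075 and 0.075 m and y of large_cup_mid in the frame of bin_floor between -0.075 and 0.075 m and z of large_cup_mid in the frame of bin_floor below 0.031 m and angle between large_cup_mid's own z axis and vertical below 0.1 rad); the robot touches nothing.
It fails at once if the medium cup is dropped: it falls free at over 0.8 m/s (a fall of more than about 3 cm) (linear speed of medium_cup above 0.8 m/s and contact force between medium_cup and anything else below 0.02 N).
It fails at once if the small cup is dropped: it falls free at over 0.8 m/s (a fall of more than about 3 cm) (linear speed of small_cup above 0.8 m/s and contact force between small_cup and anything else below 0.02 N).
It fails at once if another thing on the counter is shifted by more than 25 mm or knocked over (distance of any of dessert_a, pastry_ring, squeeze_bottle, spatula, topping_jar from where it was at the start of the episode above 0.025 m or angle between any of dessert_a, pastry_ring, squeeze_bottle, spatula, topping_jar's own z axis and vertical above 0.3 rad).
It also fails if it takes over 67 s, if anything falls off the work surface, if the arm or the gripper's body presses on something with over 40 N, if the wrist force passes 120 N, or if a joint passes its speed limit or range.

## Robot

A 7-joint arm with a two-finger parallel gripper is mounted at the origin on the work surface. World frame = base frame: x ahead of the robot, y to its left, z up, the work surface at z = 0. Lengths are in m, angles in rad, forces in N, time in s.
With the tool pointing down it reaches from about 0.4 to 0.85 m from the base axis. Payload 4.5 kg.
Tool frame: the origin (TCP) lies at the very end of the fingers, on their centre line; the grasp point (between the pads) lies robot.hold_point_z behind it (robot.hold_point_z is the distance from the TCP to the grasp point, in m); z points along the fingers, x is the direction in which the jaws open and shut, and the axes are right-handed (so a half turn about z gives the same grasp; the last joint's range is limited). The gripper opens to 85 mm and grips with 20 to 120 N. Pads are 22 mm wide; open, the fingers measure 114 mm over their backs; the gripper's body (76 mm by 85 mm) begins 54 mm behind the grasp point. The pads swing forward as they close: fully open they stand 13 mm farther back than shut.
Start: joints at [0.034, 0.689, -0.195, 1.565, 0.157, 0.902, -0.215], TCP at [0.625, 0, 0.231] pointing down, gripper open.
Joint ranges: [-3.01, 3.01], [-0.46, 2.08], [-1.47, 1.51], [0.13, 2.56], [-1, 4.14], [0.04, 2.09], [-2.66, 2.66]. Speed limits (rad/s): [2.57, 2.57, 3.14, 3.14, 3.14, 3.14, 3.14].

## Interface

Orientations are given as a unit quaternion [w, x, y, z].
In Python, from workcell import robot gives the robot as it stands.
- The arm moves only by the tool drive_tool, never from a script. Its argument "commands" is a list of rows, each a list of 3 entries, a list of its own where there are three numbers: the shift along the tool's x, y, z in units of 25 mm (1.0 is 25 mm), then the turn about the tool's z in degrees, then the closure, from 0 (fully open) to 1 (shut). A call has exactly 8 rows; each row is the pose to reach, as a shift and turn from the pose commanded when the call began, along the tool's axes at that moment; what a row does not reach only later rows make up. A row lasts 1/10 s, in which the tool goes at most 50 mm and 8.59 degrees, less where a joint would pass 70% of its speed; a pose out of reach is approached as far as the arm can. A call with a gripper value outside its range is refused whole. The fingers move at their own pace and stop on an object; "force" is the grip in N (left out, the last holds). Time passes only in rows, so rows that repeat a pose let the fingers close, or fill a call up. It gives the time, the measured TCP pose, the force and the opening at its end, in the units of the state.
- robot.read_state(): the state, without advancing time (a new reading comes with each control period).
- robot.get_image(name): name is "scene" or "side" or "wrist"; returns a dict with "image" (384x512x3 uint8, blue, green, red), "mtx" (3x3 intrinsics, pixels), "distortion" ([k1, k2, p1, p2, k3] as OpenCV has them; the pictures are not rectified), "T" (4x4, takes a point from camera to world coordinates); the wrist camera has in their place "mount" (4x4, takes a point from camera to tool coordinates, whose origin is the TCP and whose axes are the tool frame's). Camera axes: x right, y down, z forward; pixel columns grow to the right and rows downward; lengths in m; the calibration is good to about 2 mm. A picture is of the moment at which its call begins: read the wrist's pose just before it. There is no depth.
- robot.job_done(): hands the job in, once; it reports no verdict.
Trained networks look in a picture, given as the dict that the camera call returned (one of the last four; its "shot" number tells which), for a name from the list of things; names that differ only in an ending like _2 or _b are one class to them, and where a whole thing is asked for, a point or a joint stands for the part that bears it (a point fixed in the world has none). Each returns a list of dicts, best first, with "confidence" (0 to 1); they miss things now and then, are a little off and sometimes report something else, mostly with a low value. They report only what shows in the picture. A call takes as long as a camera call. They do not tell look-alikes from the thing itself.
- robot.regions_of(picture, name): "region" (384x512 bool, what is visible of it).
- robot.spot_point(picture, name): "position" ([x, y, z] in m, in the coordinates of the camera as it stood for that picture, good to about 4 mm: a listed point, or the origin of a listed thing).
The state is a dict: "clock": time; "joint_positions": joint angles; "qd": joint speeds; "joint_torque": joint torques, N m; "eef_pos": TCP position; "orientation": TCP orientation; "wrist_force": force on the tool from outside, world axes, zero at the start; "wrist_torque": the same for the moment, N m; "grip_width": finger opening in m.
Only numpy, scipy, OpenCV 4.12 (cv2) and the standard library are available. Lean on these libraries where they do the work, as an engineer would, in place of code of your own. Each camera call takes 0.05 s, during which the arm holds its last target.

## Working session

There is one attempt and no reset: what is moved stays moved. The work goes in short steps, Python scripts to look and compute and a tool call to move; the robot and the scene stay as the last step left them, time stands still between calls to the robot, and variables do not carry over. Pictures are saved under pics/ and viewed, and the job is handed in when it is done.

Besides the shell and the picture viewer there is one more tool, called after "Call:" by a JSON object that holds its "op" and its "data". drive_tool: Moves the arm, as the interface text tells. Its arguments: {"type":"object","properties":{"commands":{"type":"array"},"force":{"type":"number"}},"required":["commands"]}

```bash
ls; mkdir -p pics; python3 - <<'E'
from workcell import robot
import cv2
s=robot.read_state(); print({k:s[k] for k in s}); print(robot.hold_point_z)
for n in ["scene","side","wrist"]:
    p=robot.get_image(n); cv2.imwrite(f"pics/{n}0.png",p["image"]); print(n,p["shot"],p["mtx"].tolist() if hasattr(p["mtx"],'tolist') else p["mtx"],p["distortion"],p.get("T",p.get("mount")))
E
```

```text
pics
{'clock': 0.0, 'joint_positions': array([ 0.03377298,  0.68999105, -0.19452645,  1.56638416,  0.15732706,
        0.90248973, -0.2150547 ]), 'qd': array([-0.00057156,  0.00063984, -0.0006619 , -0.0004464 , -0.00049345,
        0.00026467, -0.00103623]), 'joint_torque': array([ 1.13546095e-03, -5.39627159e+01, -1.26661520e+00, -1.58547074e+01,
        9.07521317e-03,  9.41080711e-03,  5.53111545e-05]), 'eef_pos': array([ 6.24333221e-01, -3.47054997e-05,  2.30469267e-01]), 'orientation': array([ 7.46204952e-05,  9.99999555e-01,  9.40313351e-05, -9.35241269e-04]), 'wrist_force': array([1.2518618 , 0.03424118, 0.11205511]), 'wrist_torque': array([ 0.00508513, -0.00406087,  0.01250839]), 'grip_width': 0.08549740105064248}
0.0187
scene 1 [[424.52205804173144, 0.0, 248.80756599708644], [0.0, 424.52205804173144, 191.98498159421504], [0.0, 0.0, 1.0]] [0.02528019 0.         0.         0.         0.        ] [[ 0.81475896  0.45057984 -0.36489128  1.02356588]
 [ 0.57956909 -0.61516828  0.53447887 -0.95235832]
 [ 0.01635586 -0.64695115 -0.76235601  1.28324406]
 [ 0.          0.          0.  
[... 152 characters left out ...]
.          0.          0.          0.        ] [[ 0.68298609 -0.36703844  0.63151625 -0.49431438]
 [-0.73033426 -0.35724996  0.58222361 -0.99222309]
 [ 0.0119107  -0.85886859 -0.5120575   0.84761345]
 [ 0.          0.          0.          1.        ]]
wrist 3 [[313.4448005981211, 0.0, 252.98052741870316], [0.0, 313.4448005981211, 200.08635695935948], [0.0, 0.0, 1.0]] [-0.03458228  0.          0.          0.          0.        ] [[ 9.99999778e-01  6.60287697e-04  8.84480755e-05 -2.90119509e-04]
 [-6.53196642e-04  9.45732880e-01  3.24944445e-01 -8.39246853e-02]
 [ 1.30908566e-04 -3.24944431e-01  9.45733102e-01 -1.42472530e-01]
 [ 0.00000000e+00  0.00000000e+00  0.00000000e+00  1.00000000e+00]]
```

View pics/scene0.png

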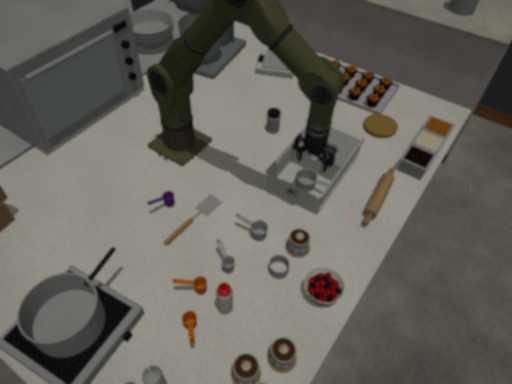

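View pics/side0.png

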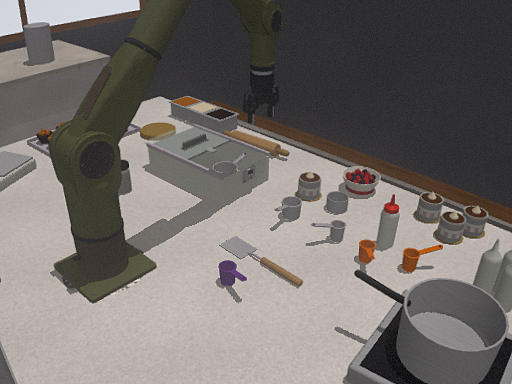

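View pics/wrist0.png

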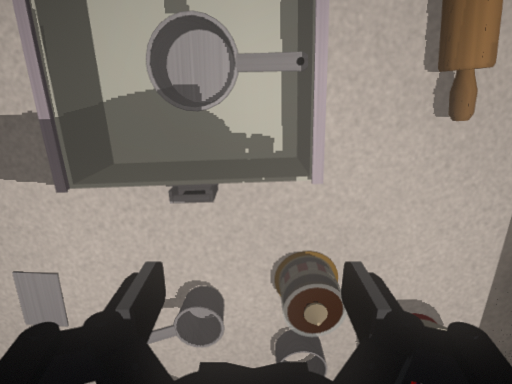

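```bash
cat > h.py <<'E'
from workcell import robot
import numpy as np, cv2
from scipy.spatial.transform import Rotation as R
def toolT():
    s=robot.read_state(); q=s["orientation"]; T=np.eye(4)
    T[:3,:3]=R.from_quat([q[1],q[2],q[3],q[0]]).as_matrix(); T[:3,3]=s["eef_pos"]; return T
def shot(n):
    Tt=toolT(); p=robot.get_image(n)
    p["W"]=np.array(p["T"]) if "T" in p else Tt@np.array(p["mount"]); return p
def w(p,c): return (p["W"]@np.append(c,1))[:3]
def ray(p,uv):
    u=cv2.undistortPoints(np.array([[uv]],float),np.array(p["mtx"]),np.array(p["distortion"]))[0,0]
    d=p["W"][:3,:3]@np.array([u[0],u[1],1]); return p["W"][:3,3],d
def at_z(p,uv,z):
    o,d=ray(p,uv); return o+d*(z-o[2])/d[2]
def proj(p,X):
    Wi=np.linalg.inv(p["W"]); X=np.atleast_2d(X)
    return cv2.projectPoints(X.astype(float),cv2.Rodrigues(Wi[:3,:3])[0],Wi[:3,3],np.array(p["mtx"]),np.array(p["distortion"]))[0][:,0]
E
python3 - <<'E'
from h import *
np.set_printoptions(precision=4,suppress=True)
names="medium_cup_mid small_cup_mid large_cup_mid bin_floor lid_pull dessert_a pastry_ring squeeze_bottle spatula topping_jar".split()
for n in ["scene","side"]:
    p=shot(n)
    for m in names:
        for d in robot.spot_point(p,m)[:4]:
            X=w(p,d["position"]); print(n,m,round(d["confidence"],2),X,proj(p,X)[0].round())
print(robot.read_state()["clock"])
E
```

```text
scene medium_cup_mid 0.7 [ 0.5553 -0.193   0.0267] [259. 229.]
scene small_cup_mid 0.63 [ 0.5249 -0.4939  0.0281] [199. 286.]
scene small_cup_mid 0.59 [ 0.1984 -0.2748  0.0214] [170. 199.]
scene small_cup_mid 0.58 [ 0.5519 -0.3772  0.0249] [228. 265.]
scene small_cup_mid 0.57 [ 0.5713 -0.6031  0.0239] [188. 321.]
scene large_cup_mid 0.9 [0.5696 0.1074 0.0306] [305. 180.]
scene bin_floor 0.59 [ 0.5653  0.1141 -0.0009] [304. 184.]
scene bin_floor 0.16 [ 0.2815  0.3159 -0.0038] [273. 130.]
scene lid_pull 0.72 [0.5546 0.2541 0.1133] [323. 143.]
scene dessert_a 0.97 [ 0.6984 -0.1605 -0.0018] [297. 247.]
scene pastry_ring 0.51 [ 0.6924 -0.2765  0.0014] [278. 269.]
scene squeeze_bottle 0.95 [ 0.6333 -0.4931  0.0003] [226. 308.]
scene spatula 0.84 [ 0.3161 -0.2904  0.0032] [192. 219.]
scene spatula 0.45 [0.5668 0.1047 0.0285] [304. 181.]
scene topping_jar 0.76 [ 0.2769  0.3194 -0.0054] [272. 129.]
side medium_cup_mid 0.86 [ 0.5561 -0.1929  0.0267] [291. 207.]
side small_cup_mid 0.98 [ 0.5692 -0.5973  0.0271] [409. 260.]
side small_cup_mid 0.75 [ 0.5454 -0.3707  0.0242] [336. 232.]
side small_cup_mid 0.66 [ 0.1937 -0.2794  0.029 ] [228. 273.]
side small_cup_mid 0.53 [ 0.5255 -0.4954  0.026 ] [368. 252.]
side large_cup_mid 0.79 [0.5651 0.1146 0.0312] [224. 173.]
side bin_floor 0.88 [0.5584 0.1206 0.0033] [222. 180.]
side bin_floor 0.63 [ 0.6914 -0.2803  0.0002] [338. 208.]
side lid_pull 0.9 [0.5576 0.2588 0.1131] [195. 140.]
side dessert_a 0.56 [ 0.697  -0.1606 -0.0021] [309. 195.]
side pastry_ring 0.63 [0.5651 0.1107 0.0317] [225. 173.]
side pastry_ring 0.62 [ 0.6929 -0.2792  0.002 ] [338. 208.]
side squeeze_bottle 0.97 [ 0.6271 -0.4914  0.0033] [384. 243.]
side spatula 0.77 [ 0.3108 -0.2889 -0.0011] [261. 263.]
side topping_jar 0.62 [0.2785 0.3148 0.003 ] [124. 189.]
1.25
```

The small cup could be confused with these, by pixel in the scene picture:
- Steel cup at (228,265), which matches "plain steel" and is about 38–44 mm wide.
- Orange cups at (199,286) and (190,321), and a purple cup at (168,199). These are decoys.
- Pastry ring at (278,267), which is steel but has no handle.
- Medium cup, the steel one at (259,229).

I'm choosing (228,265) as the small cup and (259,229) as the medium one. Next I'll check both in a crop and measure the bin from the wrist view.

```bash
python3 - <<'E'
from h import *
np.set_printoptions(precision=4,suppress=True)
p=shot("wrist")
for m in ["large_cup_mid","bin_floor","medium_cup_mid"]:
    for d in robot.spot_point(p,m)[:2]:
        X=w(p,d["position"]); print(m,round(d["confidence"],2),X,proj(p,X)[0].round())
# large cup: handle tip pixel, rim center ; bin wall corners (top of channels ~.107)
print("handle hole",at_z(p,(300,61),.069), "rim c", at_z(p,(192,60),.056))
for uv in [(62,190),(320,183),(318,20),(33,20)]: print(uv,at_z(p,uv,.107),at_z(p,uv,.095))
s=shot("scene"); 
for q,n in ((s,"sc"),(shot("side"),"sd")):
    for m,X in (("med",(.556,-.193,.03)),("small",(.549,-.374,.03))):
        c=proj(q,np.array(X))[0].astype(int); cr=q["image"][c[1]-30:c[1]+30,c[0]-35:c[0]+35]
        cv2.imwrite(f"pics/{n}_{m}.png",cv2.resize(cr,None,fx=5,fy=5,interpolation=cv2.INTER_CUBIC)); print(n,m,c)
a=[cv2.imread(f"pics/{n}_{m}.png") for n in("sc","sd") for m in ("med","small")]
cv2.imwrite("pics/crops.png",np.vstack([np.hstack(a[:2]),np.hstack(a[2:])]))
E
```

```text
large_cup_mid 0.81 [0.5649 0.1115 0.0273] [195.  65.]
medium_cup_mid 0.95 [ 0.5514 -0.1972  0.0271] [198. 314.]
handle hole [0.6669 0.1114 0.069 ] rim c [0.5676 0.1134 0.056 ]
(62, 190) [0.4525 0.0018 0.107 ] [ 0.4447 -0.0019  0.095 ]
(320, 183) [0.684  0.0083 0.107 ] [0.6867 0.0049 0.095 ]
(318, 20) [0.6741 0.137  0.107 ] [0.6763 0.1394 0.095 ]
(33, 20) [0.455 0.139 0.107] [0.4474 0.1415 0.095 ]
sc med [259 228]
sc small [227 263]
sd med [290 206]
sd small [337 230]
```

View pics/crops.png

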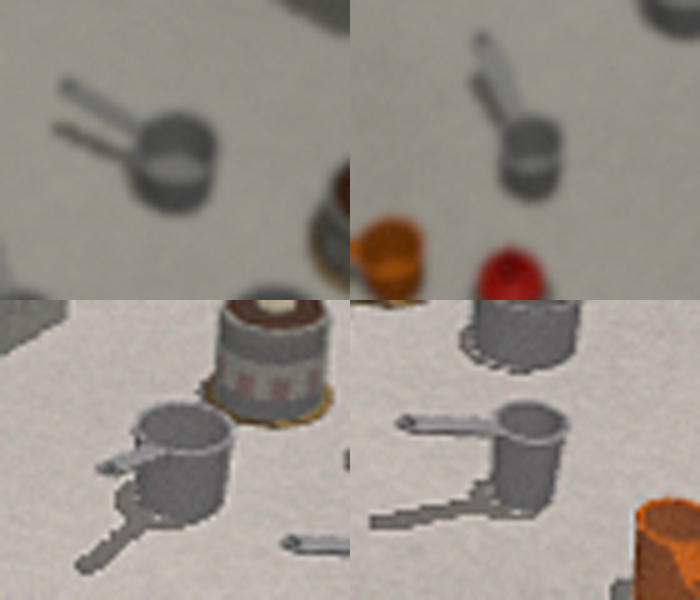

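```bash
python3 - <<'E'
from h import *
np.set_printoptions(precision=4,suppress=True)
s=shot("scene")
for n,c,uv,r in (("med",(.555,-.193),(237.4,215.6),85),("small",(.549,-.374),(218.4,240.6),76)):
    t=at_z(s,uv,.067); d=t[:2]-np.array(c); print(n,t,np.linalg.norm(d),np.degrees(np.arctan2(d[1],d[0])))
print(robot.read_state()["clock"])
E
```

```text
med [ 0.4728 -0.2144  0.067 ] 0.08492916496394069 -165.43560506980734
small [ 0.4839 -0.3387  0.067 ] 0.07403421242775841 151.56463919128743
1.6
```

Call:
{"op": "drive_tool", "data": {"commands": [[[-0.7,1.2,0],8.5,0],[[-1.4,2.4,0],17,0],[[-2.1,3.6,0.4],25.5,0],[[-2.9,4.8,0.8],34,0],[[-3.6,6.0,1.3],42.5,0],[[-4.3,7.2,1.8],51,0],[[-4.9,8.0,2.2],59.5,0],[[-5.1,8.3,2.4],68,0]]}}

```text
clock: 2.4
eef_pos: [0.4948, -0.2106, 0.1707]
orientation: [0.001, 0.826, -0.564, -0.001]
wrist_force: [0.4, 0.7, -0.7]
grip_width: 0.0853
```

```bash
python3 - <<'E'
from h import *
np.set_printoptions(precision=4,suppress=True)
st=robot.read_state(); print(st["clock"],st["eef_pos"],st["joint_positions"],st["wrist_force"])
p=shot("wrist"); cv2.imwrite("pics/w1.png",p["image"]); np.save("w1.npy",p["W"])
for m in ["medium_cup_mid","small_cup_mid"]:
    for d in robot.spot_point(p,m)[:3]:
        X=w(p,d["position"]); print(m,round(d["confidence"],2),X,proj(p,X)[0].round())
E
```

```text
2.4 [ 0.4948 -0.2106  0.1707] [ 0.2483  0.6655  0.1106  1.8988 -0.12    0.5854 -0.7619] [ 0.4102  0.7297 -0.6787]
medium_cup_mid 0.72 [ 0.5518 -0.1981  0.0287] [263. 123.]
small_cup_mid 0.87 [ 0.5245 -0.4894  0.027 ] [510. 253.]
small_cup_mid 0.56 [ 0.5526 -0.3728  0.0297] [433. 191.]
```

View pics/w1.png

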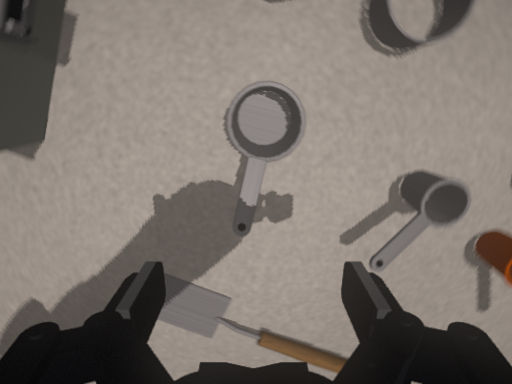

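```bash
python3 - <<'E'
from h import *
np.set_printoptions(precision=4,suppress=True)
p=shot("wrist")
g=p["image"]
for n,c,t in (("med",(264.5,121.5),(241,227)),("small",(446,201),(378,264))):
    C=at_z(p,c,.052); T=at_z(p,t,.067); d=T[:2]-C[:2]; L=np.linalg.norm(d); a=np.arctan2(d[1],d[0])
    G=C[:2]+.061*d/L; print(n,C,T,L,np.degrees(a),"grasp",G)
    Tt=toolT(); print(" tool off",(Tt[:3,:3].T@(np.r_[G,0.043]-Tt[:3,3]))/.025, "x ang",np.degrees(np.arctan2(Tt[1,0],Tt[0,0])))
E
```

```text
med [ 0.5576 -0.1931  0.052 ] [ 0.4697 -0.2077  0.067 ] 0.08911960580800454 -170.59577657001623 grasp [ 0.4975 -0.2031]
 tool off [-0.15   -0.0204  5.14  ] x ang -67.7602666536836
small [ 0.5558 -0.3705  0.052 ] [ 0.4822 -0.3354  0.067 ] 0.08150004605021838 154.51826379569303 grasp [ 0.5008 -0.3443]
 tool off [5.1259 1.9951 5.138 ] x ang -67.7602666536836
```

Call:
{"op": "drive_tool", "data": {"commands": [[[-0.2,0,0.8],6,0],[[-0.2,0,2.0],12.5,0],[[-0.2,0,3.2],12.5,0.2],[[-0.2,0,4.3],12.5,0.4],[[-0.2,0,5.1],12.5,0.4],[[-0.2,0,5.1],12.5,0.5],[[-0.2,0,5.1],12.5,0.6],[[-0.2,0,5.1],12.5,0.7]], "force": 60}}

```text
clock: 3.4
eef_pos: [0.497, -0.2027, 0.0451]
orientation: [-0.001, 0.764, -0.646, 0.001]
wrist_force: [-0.1, -0.5, -0.5]
grip_width: 0.0259
```

```bash
python3 - <<'E'
from h import *
p=shot("wrist"); cv2.imwrite("pics/w2.png",p["image"])
E
```

```text
(no output)
```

View pics/w2.png

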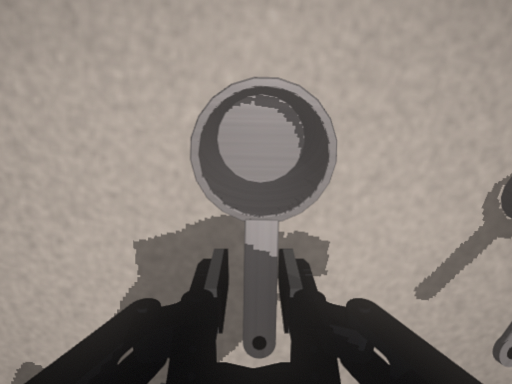

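The medium cup's handle lies centred between the pads, with the rim centre at (264,148) and the hole at (259,343). I'll close and lift.

Call:
{"op": "drive_tool", "data": {"commands": [[[-0.2,0,0],0,1],[[-0.2,0,0],0,1],[[-0.2,0,0],0,1],[[-0.2,0,-0.4],0,1],[[-0.2,0,-1.2],0,1],[[-0.2,0,-2.4],0,1],[[-0.2,0,-3.8],0,1],[[-0.2,0,-5.2],0,1]], "force": 70}}

```text
clock: 4.25
eef_pos: [0.4941, -0.1972, 0.1752]
orientation: [0.0, 0.763, -0.646, -0.001]
wrist_force: [0.6, 0.0, -0.6]
grip_width: 0.0136
```

```bash
python3 - <<'E'
from h import *
p=shot("wrist"); cv2.imwrite("pics/w3.png",p["image"]); p=shot("side"); cv2.imwrite("pics/s3.png",cv2.resize(p["image"][100:300,180:430],None,fx=3,fy=3))
print(robot.read_state())
E
```

```text
{'clock': 4.35, 'joint_positions': array([ 0.18570026,  0.65290838,  0.17804764,  1.91061178, -0.19617704,
        0.58639959, -0.91385696]), 'qd': array([ 0.00983757,  0.06962649, -0.02506687,  0.04958411, -0.01052905,
       -0.06060153,  0.00707522]), 'joint_torque': array([-3.83792454e-01, -4.85742259e+01,  3.27698261e+00, -1.10009900e+01,
        3.84573347e-02,  5.78029063e-01, -5.97085292e-02]), 'eef_pos': array([ 0.49727794, -0.19871054,  0.17818748]), 'orientation': array([-0.00162657,  0.76332193, -0.64600529,  0.00376104]), 'wrist_force': array([ 1.08291035, -1.00755745, -1.63813139]), 'wrist_torque': array([-0.00810278,  0.00958379, -0.01545745]), 'grip_width': 0.013657418197018557}
```

View pics/s3.png

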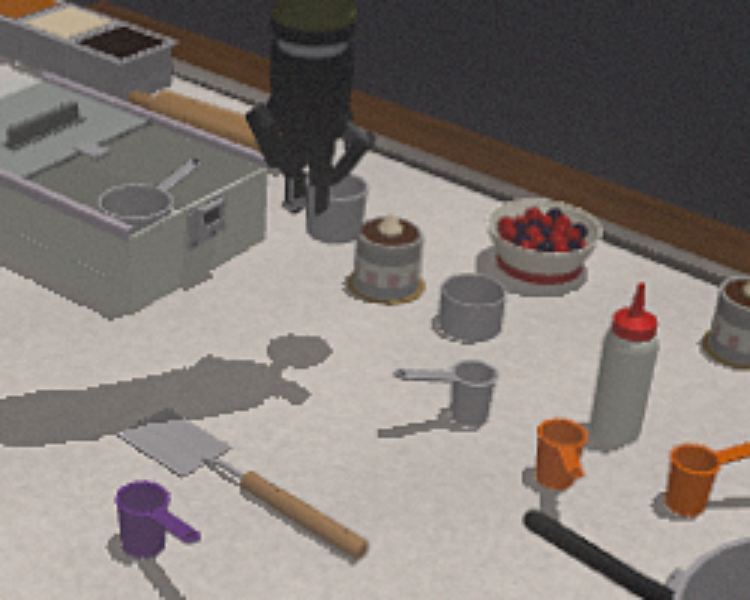

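View pics/w3.png

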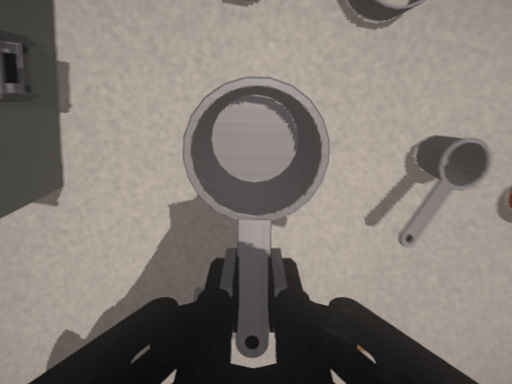

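Call:
{"op": "drive_tool", "data": {"commands": [[[-0.8,-0.4,-0.5],-6,1],[[-2.1,-1.2,-0.8],-14.5,1],[[-3.5,-2.0,-0.8],-23,1],[[-5.0,-2.9,-0.8],-31.5,1],[[-6.5,-3.8,-0.8],-40,1],[[-7.8,-4.6,-0.8],-48.5,1],[[-8.9,-5.3,-0.8],-57,1],[[-9.5,-5.7,-0.8],-65.5,1]], "force": 70}}

```text
clock: 5.15
eef_pos: [0.596, 0.0646, 0.1931]
orientation: [-0.001, 0.992, -0.125, -0.001]
wrist_force: [1.0, -0.4, -1.4]
grip_width: 0.0137
```

Call:
{"op": "drive_tool", "data": {"commands": [[[0,0,0],-8,1],[[0,0,0],-16.5,1],[[0,0,0],-25,1],[[0,0,0],-33.5,1],[[0,0,0],-41,1],[[0,0,0],-44.5,1],[[0,0,0],-44.5,1],[[0,0,0],-44.5,1]], "force": 70}}

```text
clock: 5.95
eef_pos: [0.5956, 0.0598, 0.1933]
orientation: [-0.0, 0.967, 0.254, -0.001]
wrist_force: [0.4, 0.5, 0.0]
grip_width: 0.0135
```

```bash
python3 - <<'E'
from h import *
np.set_printoptions(precision=4,suppress=True)
s=robot.read_state(); print(s["clock"],s["eef_pos"],s["joint_positions"],s["grip_width"],s["qd"].max())
p=shot("wrist"); cv2.imwrite("pics/w4.png",p["image"])
for m in ["large_cup_mid","medium_cup_mid"]:
    for d in robot.spot_point(p,m)[:2]:
        X=w(p,d["position"]); print(m,round(d["confidence"],2),X,proj(p,X)[0].round(), (np.linalg.inv(toolT())@np.append(X,1))[:3])
Tt=toolT(); print(Tt)
q=shot("scene"); cv2.imwrite("pics/sc4.png",cv2.resize(q["image"][80:260,200:420],None,fx=3,fy=3))
E
```

```text
5.95 [0.5956 0.0598 0.1933] [ 0.0063  0.7114 -0.3214  1.6823  0.2921  0.7968  0.0654] 0.013502125835656553 0.0050404123006718635
medium_cup_mid 0.74 [0.5666 0.1122 0.1759] [254. 143.] [ 0.0002 -0.06    0.0178]
[[ 0.8706  0.4919 -0.0004  0.596 ]
 [ 0.4919 -0.8706 -0.0002  0.0599]
 [-0.0004 -0.     -1.      0.1937]
 [ 0.      0.      0.      1.    ]]
```

View pics/w4.png

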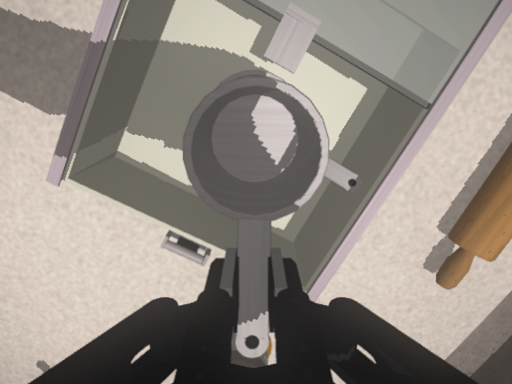

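View pics/sc4.png

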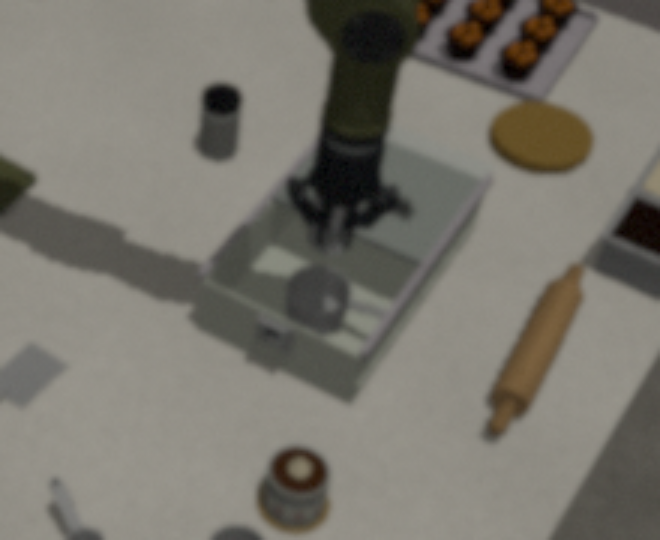

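```bash
python3 - <<'E'
from h import *
im=cv2.imread("pics/wrist0.png")
K=np.array([[313.4448,0,252.9805],[0,313.4448,200.0864],[0,0,1]]);D=np.array([-0.03458228,0,0,0,0])
M=np.array([[ 9.99999778e-01,6.60287697e-04,8.84480755e-05,-2.90119509e-04],[-6.53196642e-04,9.45732880e-01,3.24944445e-01,-8.39246853e-02],[1.30908566e-04,-3.24944431e-01,9.45733102e-01,-1.42472530e-01],[0,0,0,1]])
q=[7.46204952e-05,9.99999555e-01,9.40313351e-05,-9.35241269e-04];T=np.eye(4);T[:3,:3]=R.from_quat(q[1:]+q[:1]).as_matrix();T[:3,3]=[.624333,-3.47e-5,.230469]
p=dict(mtx=K,distortion=D,W=T@M)
t=np.linspace(0,2*np.pi,120)
big=cv2.resize(im[0:130,120:340],None,fx=3.5,fy=3.5,interpolation=cv2.INTER_CUBIC)
def dr(c,col,r,z):
    P=proj(p,np.c_[c[0]+r*np.cos(t),c[1]+r*np.sin(t),0*t+z]); P=((P-[120,0]+.5)*3.5-.5).round().astype(int)
    cv2.polylines(big,[P.reshape(-1,1,2)],True,col,1)
dr((.5665,.1115),(0,255,0),.0425,.056); dr((.5665,.1115),(0,255,255),.037,.007)
cv2.imwrite("pics/ov.png",big)
E
```

```text
(no output)
```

View pics/ov.png

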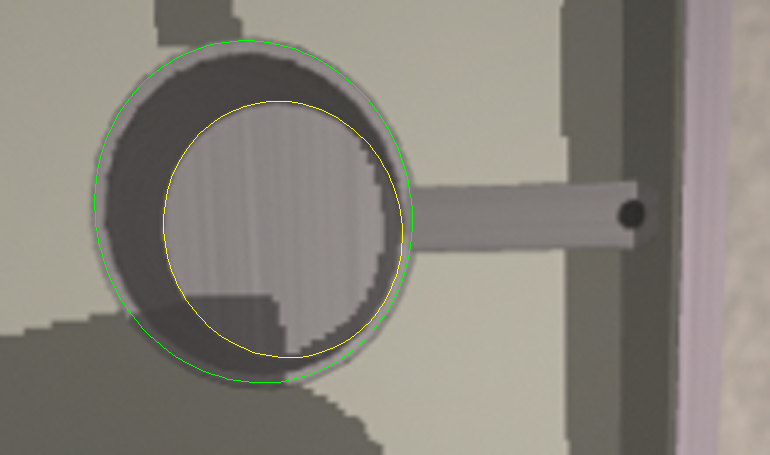

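The large rim fits a circle at (0.5665, 0.1115), and the held medium cup is at about (0.5666, 0.112), so they are aligned. Lowering now.

Call:
{"op": "drive_tool", "data": {"commands": [[[0,0,0.6],0,1],[[0,0,1.6],0,1],[[0,0,2.6],0,1],[[0,0,3.5],0,1],[[0,0,4.3],0,1],[[0,0,4.9],0,1],[[0,0,5.2],0,1],[[0,0,5.2],0,1]]}}

```text
clock: 6.95
eef_pos: [0.5957, 0.0599, 0.0631]
orientation: [-0.0, 0.967, 0.255, -0.001]
wrist_force: [-0.5, -0.1, -0.8]
grip_width: 0.0133
```

```bash
python3 - <<'E'
from h import *
np.set_printoptions(precision=4,suppress=True)
s=robot.read_state(); print(s["clock"],s["eef_pos"],s["wrist_force"])
p=shot("wrist"); cv2.imwrite("pics/w5.png",p["image"])
E
```

```text
6.95 [0.5957 0.0599 0.0631] [-0.5229 -0.1012 -0.7962]
```

View pics/w5.png

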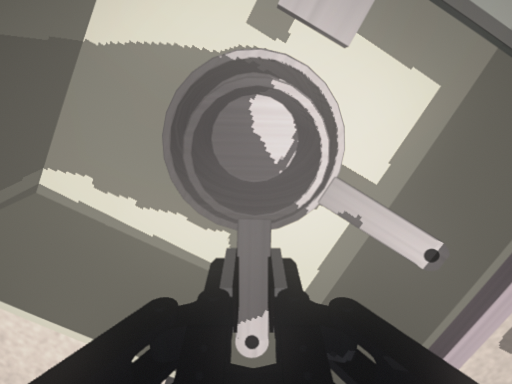

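The medium cup is concentric inside the large one: the large rim is centred at about (254,137) and the medium at (256,147), which is higher and nearer the camera. I'll set it down.

Call:
{"op": "drive_tool", "data": {"commands": [[[0,0,0.1],0,1],[[0,0,0.2],0,1],[[0,0,0.28],0,1],[[0,0,0.34],0,1],[[0,0,0.38],0,1],[[0,0,0.41],0,1],[[0,0,0.43],0,1],[[0,0,0.43],0,1]]}}

```text
clock: 7.8
eef_pos: [0.5962, 0.0599, 0.053]
orientation: [-0.0, 0.967, 0.255, 0.0]
wrist_force: [0.8, 0.4, -1.1]
grip_width: 0.0139
```

Call:
{"op": "drive_tool", "data": {"commands": [[[0,0,0.03],0,1],[[0,0,0.05],0,1],[[0,0,0.07],0,1],[[0,0,0.09],0,1],[[0,0,0.11],0,1],[[0,0,0.11],0,1],[[0,0,0.11],0,1],[[0,0,0.11],0,1]]}}

```text
clock: 8.6
eef_pos: [0.5971, 0.0587, 0.0515]
orientation: [0.001, 0.967, 0.254, 0.001]
wrist_force: [-1.2, -2.7, 8.7]
grip_width: 0.0138
```

Call:
{"op": "drive_tool", "data": {"commands": [[[0,0,-0.05],0,1],[[0,0,-0.05],0,0.9],[[0,0,-0.05],0,0.7],[[0,0,-0.05],0,0.6],[[0,0,-0.05],0,0.55],[[0,0,-0.05],0,0.55],[[0,0,-0.5],0,0.55],[[0,0,-1.5],0,0.55]]}}

```text
clock: 9.4
eef_pos: [0.5946, 0.0597, 0.087]
orientation: [-0.0, 0.967, 0.255, -0.002]
wrist_force: [-0.1, -0.1, 0.2]
grip_width: 0.0384
```

```bash
python3 - <<'E'
from h import *
np.set_printoptions(precision=4,suppress=True)
s=robot.read_state(); print(s["clock"],s["eef_pos"],s["wrist_force"],s["grip_width"])
p=shot("wrist"); cv2.imwrite("pics/w6.png",p["image"])
for m in ["large_cup_mid","medium_cup_mid"]:
    for d in robot.spot_point(p,m)[:2]:
        X=w(p,d["position"]); print(m,round(d["confidence"],2),X,proj(p,X)[0].round())
E
```

```text
9.4 [0.5946 0.0597 0.087 ] [-0.097  -0.1043  0.2417] 0.0384492482654931
medium_cup_mid 0.68 [0.5655 0.1129 0.035 ] [255. 133.]
```

View pics/w6.png

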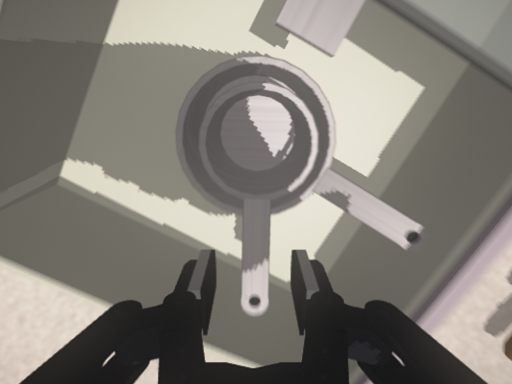

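Call:
{"op": "drive_tool", "data": {"commands": [[[0,0,-1.8],0,0.55],[[0,0,-3.4],8.5,0.5],[[-1.0,1.1,-3.6],17,0.3],[[-2.3,2.5,-3.6],25.5,0],[[-3.6,3.9,-3.6],34,0],[[-4.9,5.3,-3.6],42.5,0],[[-6.2,6.7,-3.6],51,0],[[-7.5,8.1,-3.6],59.5,0]]}}

```text
clock: 10.35
eef_pos: [0.5317, -0.2103, 0.1776]
orientation: [-0.0, 0.965, -0.262, -0.0]
wrist_force: [1.2, -0.3, -0.6]
grip_width: 0.0854
```

```bash
python3 - <<'E'
from h import *
np.set_printoptions(precision=4,suppress=True)
Tt=toolT(); G=np.array([.499,-.3447,.16]); print(Tt,(Tt[:3,:3].T@(G-Tt[:3,3]))/.025,np.degrees(np.arctan2(Tt[1,0],Tt[0,0])))
E
```

```text
[[ 0.8631 -0.505  -0.0005  0.5317]
 [-0.505  -0.8631  0.0003 -0.2103]
 [-0.0006  0.     -1.      0.1776]
 [ 0.      0.      0.      1.    ]] [1.5868 5.3003 0.7049] -30.33435701884019
```

Call:
{"op": "drive_tool", "data": {"commands": [[[0.4,1.5,0],8.5,0],[[0.9,3.1,0],17,0],[[1.3,4.5,0.3],25.5,0],[[1.6,5.3,0.5],34,0],[[1.6,5.3,0.5],42.5,0],[[1.6,5.3,0.5],51,0],[[1.6,5.3,0.5],59.5,0],[[1.6,5.3,0.5],68,0]]}}

```text
clock: 11.15
eef_pos: [0.5008, -0.3431, 0.1648]
orientation: [0.0, -0.654, 0.757, 0.001]
wrist_force: [-0.2, -0.1, 0.0]
grip_width: 0.0855
```

```bash
python3 - <<'E'
from h import *
np.set_printoptions(precision=4,suppress=True)
s=robot.read_state(); print(s["clock"],s["eef_pos"],s["joint_positions"])
p=shot("wrist"); cv2.imwrite("pics/w7.png",p["image"])
for m in ["small_cup_mid"]:
    for d in robot.spot_point(p,m)[:3]:
        X=w(p,d["position"]); print(m,round(d["confidence"],2),X,proj(p,X)[0].round())
E
```

```text
11.15 [ 0.5008 -0.3431  0.1648] [ 0.3829  0.7628  0.2549  1.699  -0.2694  0.7153 -0.9419]
small_cup_mid 0.88 [ 0.5252 -0.4877  0.0245] [408. 138.]
small_cup_mid 0.81 [ 0.5507 -0.3713  0.0253] [277. 128.]
```

View pics/w7.png

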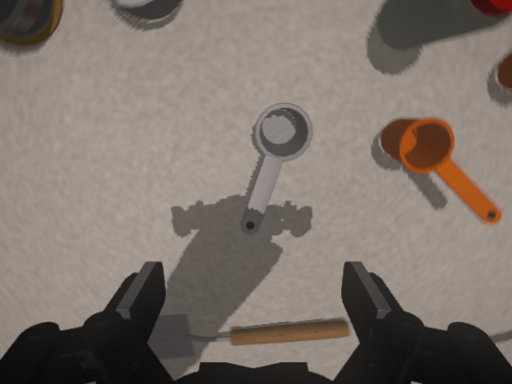

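The steel small cup has its rim at (284,131) and its handle hole at (250,226). The orange look-alike is to the right at (427,145), well clear of the fingers.

```bash
python3 - <<'E'
from h import *
np.set_printoptions(precision=4,suppress=True)
p=shot("wrist"); im=p["image"].copy(); t=np.linspace(0,2*np.pi,80)
C=at_z(p,(284,131),.052); T=at_z(p,(250,226),.070); d=T[:2]-C[:2]; L=np.linalg.norm(d); a=np.arctan2(d[1],d[0])
print(C,T,L,np.degrees(a))
Tt=toolT(); G=np.r_[C[:2]+.062*d/L,.045]; print("off",(Tt[:3,:3].T@(G-Tt[:3,3]))/.025,"now",np.degrees(np.arctan2(Tt[1,0],Tt[0,0])),"want",np.degrees(a)+90-360)
P=proj(p,np.c_[C[0]+.022*np.cos(t),C[1]+.022*np.sin(t),0*t+.052]).round().astype(int)
b=im[80:260,180:380]; b=cv2.resize(b,None,fx=3,fy=3); cv2.polylines(b,[((P-[180,80])*3+1).reshape(-1,1,2)],True,(0,255,0),1); cv2.imwrite("pics/ov7.png",b)
E
```

```text
[ 0.5511 -0.3751  0.052 ] [ 0.4807 -0.3376  0.07  ] 0.07979463893634492 151.99565339161126
off [0.1408 0.1589 4.7961] now -97.80815939458796 want -118.00434660838874
```

View pics/ov7.png

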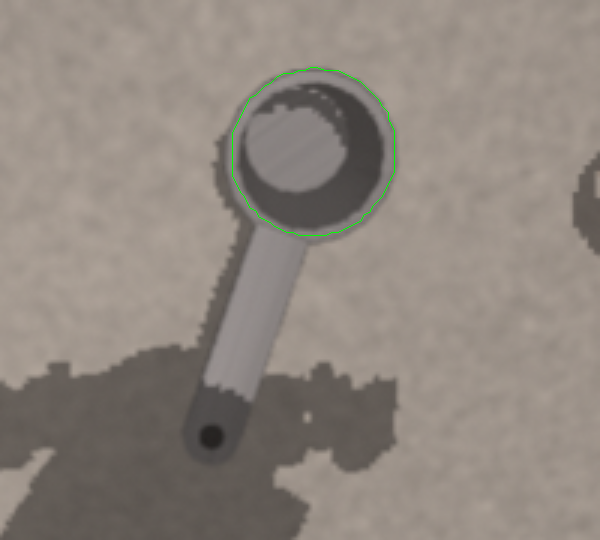

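Call:
{"op": "drive_tool", "data": {"commands": [[[0.1,0.15,0.5],7,0],[[0.1,0.15,1.4],15,0.2],[[0.1,0.15,2.6],20,0.3],[[0.1,0.15,3.7],20,0.4],[[0.1,0.15,4.4],20,0.4],[[0.1,0.15,4.75],20,0.5],[[0.1,0.15,4.75],20,0.6],[[0.1,0.15,4.75],20,0.7]]}}

```text
clock: 12.1
eef_pos: [0.4974, -0.3459, 0.0472]
orientation: [0.0, -0.515, 0.857, -0.0]
wrist_force: [0.4, 0.0, -0.8]
grip_width: 0.0255
```

```bash
python3 - <<'E'
from h import *
p=shot("wrist"); cv2.imwrite("pics/w8.png",p["image"])
E
```

```text
(no output)
```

View pics/w8.png

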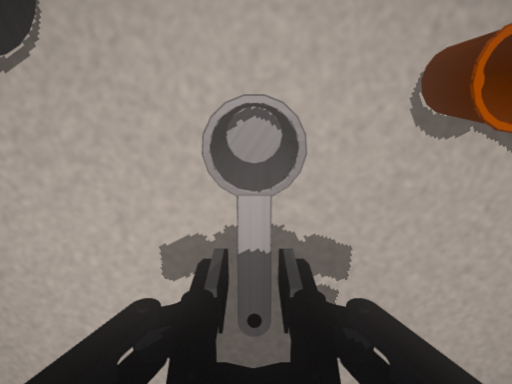

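The handle is centred between the pads and straight, with the rim at (254,145) and the hole at (255,321). I'll grip and lift.

Call:
{"op": "drive_tool", "data": {"commands": [[[0,0,0],0,1],[[0,0,0],0,1],[[0,0,0],0,1],[[0,0,-0.4],0,1],[[0,0,-1.2],0,1],[[0,0,-2.4],0,1],[[0,0,-3.8],0,1],[[0,0,-5.4],0,1]], "force": 70}}

```text
clock: 12.95
eef_pos: [0.4965, -0.3447, 0.1826]
orientation: [-0.0, -0.515, 0.857, 0.001]
wrist_force: [0.3, 0.0, -0.1]
grip_width: 0.0135
```

```bash
python3 - <<'E'
from h import *
np.set_printoptions(precision=4,suppress=True)
p=shot("wrist"); cv2.imwrite("pics/w9.png",p["image"])
for d in robot.spot_point(p,"small_cup_mid")[:3]:
    X=w(p,d["position"]); print(round(d["confidence"],2),X,proj(p,X)[0].round(),(np.linalg.inv(toolT())@np.append(X,1))[:3])
Tt=toolT(); print(Tt,np.degrees(np.arctan2(Tt[1,0],Tt[0,0])))
# target: cup centre at medium centre, handle -120
c=np.array([.566,.1125]); h=np.radians(-120); G=np.r_[c+.061*np.array([np.cos(h),np.sin(h)]),.2]
print(G,(Tt[:3,:3].T@(G-Tt[:3,3]))/.025)
E
```

```text
0.86 [ 0.526  -0.4912  0.0267] [382.  80.] [ 0.1137 -0.0886  0.1619]
[[-0.4696 -0.8828  0.009   0.4998]
 [-0.8829  0.4696 -0.0066 -0.3481]
 [ 0.0016 -0.011  -0.9999  0.1874]
 [ 0.      0.      0.      1.    ]] -118.00940153025331
[0.5355 0.0597 0.2   ] [-15.0715   6.3917  -0.598 ]
```

View pics/w9.png

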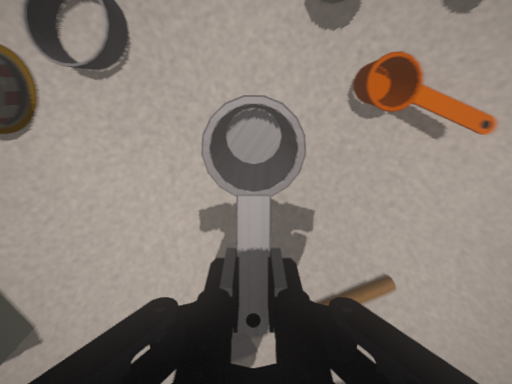

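Call:
{"op": "drive_tool", "data": {"commands": [[[-0.8,0.35,-0.4],-6,1],[[-2.5,1.05,-0.6],-14.5,1],[[-4.2,1.8,-0.6],-23,1],[[-5.9,2.5,-0.6],-31.5,1],[[-7.6,3.2,-0.6],-40,1],[[-9.3,3.95,-0.6],-48.5,1],[[-11.0,4.65,-0.6],-57,1],[[-12.7,5.4,-0.6],-65.5,1]]}}

```text
clock: 13.85
eef_pos: [0.5266, 0.0002, 0.1965]
orientation: [0.0, 0.898, -0.44, -0.0]
wrist_force: [1.4, -0.4, -0.3]
grip_width: 0.0139
```

```bash
python3 - <<'E'
from h import *
np.set_printoptions(precision=4,suppress=True)
Tt=toolT(); print(Tt,np.degrees(np.arctan2(Tt[1,0],Tt[0,0])))
G=np.array([.5355,.0597,.2]); print((Tt[:3,:3].T@(G-Tt[:3,3]))/.025, robot.read_state()["joint_positions"])
E
```

```text
[[ 0.6136 -0.7896 -0.      0.5266]
 [-0.7896 -0.6136 -0.      0.0002]
 [ 0.      0.     -1.      0.1965]
 [ 0.      0.      0.      1.    ]] -52.149003471552746
[-1.6622 -1.7414 -0.1391] [-0.1508  0.6123  0.1017  1.9086 -0.0998  0.6255 -0.8967]
```

Call:
{"op": "drive_tool", "data": {"commands": [[[-0.8,-0.8,0],-8,1],[[-1.5,-1.6,0],-15,1],[[-1.65,-1.75,0],-20,1],[[-1.65,-1.75,0],-22,1],[[-1.65,-1.75,0],-22,1],[[-1.65,-1.75,0],-22,1],[[-1.65,-1.75,0],-22,1],[[-1.65,-1.75,0],-22,1]]}}

```text
clock: 14.65
eef_pos: [0.5364, 0.0569, 0.1966]
orientation: [0.0, 0.965, -0.264, 0.0]
wrist_force: [-0.8, 0.4, 0.3]
grip_width: 0.0137
```

```bash
python3 - <<'E'
from h import *
np.set_printoptions(precision=4,suppress=True)
p=shot("wrist"); cv2.imwrite("pics/w10.png",p["image"])
Tt=toolT(); print(Tt[:3,3],np.degrees(np.arctan2(Tt[1,0],Tt[0,0])))
for d in robot.spot_point(p,"small_cup_mid")[:2]+robot.spot_point(p,"medium_cup_mid")[:2]:
    X=w(p,d["position"]); print(round(d["confidence"],2),X,proj(p,X)[0].round(),(np.linalg.inv(toolT())@np.append(X,1))[:3])
z=Tt[2,3]+.005; C=at_z(p,(254,145),z); print("rim",C)
E
```

```text
[0.5365 0.0571 0.1966] -30.56833059265115
0.8 [0.5656 0.1069 0.1723] [253. 144.] [-0.0001 -0.0574  0.0243]
rim [0.5681 0.1103 0.2016]
```

View pics/w10.png

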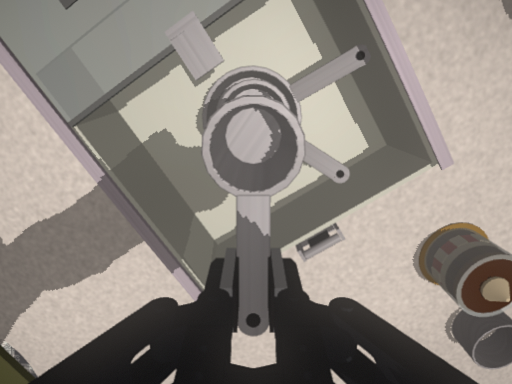

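Call:
{"op": "drive_tool", "data": {"commands": [[[-0.1,-0.1,0.6],0,1],[[-0.1,-0.1,1.6],0,1],[[-0.1,-0.1,2.6],0,1],[[-0.1,-0.1,3.5],0,1],[[-0.1,-0.1,4.3],0,1],[[-0.1,-0.1,4.8],0,1],[[-0.1,-0.1,5.1],0,1],[[-0.1,-0.1,5.1],0,1]]}}

```text
clock: 15.6
eef_pos: [0.5353, 0.061, 0.0685]
orientation: [0.0, 0.965, -0.263, -0.0]
wrist_force: [-0.4, 0.5, -0.1]
grip_width: 0.0133
```

```bash
python3 - <<'E'
from h import *
np.set_printoptions(precision=4,suppress=True)
s=robot.read_state(); print(s["clock"],s["eef_pos"],s["wrist_force"])
p=shot("wrist"); cv2.imwrite("pics/w11.png",p["image"])
E
```

```text
15.6 [0.5353 0.061  0.0685] [-0.3671  0.4737 -0.0768]
```

View pics/w11.png

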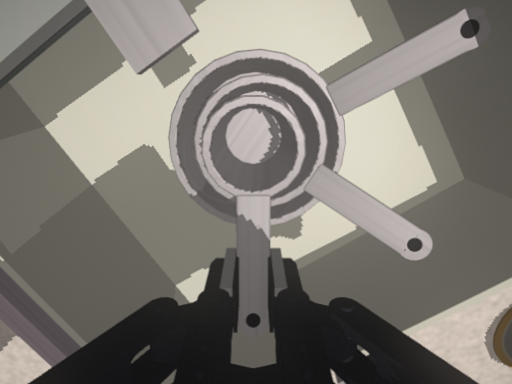

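Call:
{"op": "drive_tool", "data": {"commands": [[[0.05,0,0.1],0,1],[[0.1,0,0.2],0,1],[[0.1,0,0.28],0,1],[[0.1,0,0.35],0,1],[[0.1,0,0.4],0,1],[[0.1,0,0.43],0,1],[[0.1,0,0.45],0,1],[[0.1,0,0.45],0,1]]}}

```text
clock: 16.45
eef_pos: [0.5375, 0.0596, 0.0579]
orientation: [0.0, 0.965, -0.263, -0.0]
wrist_force: [-0.6, -1.2, 1.9]
grip_width: 0.0135
```

Call:
{"op": "drive_tool", "data": {"commands": [[[0,0,0.02],0,1],[[0,0,0.04],0,1],[[0,0,0.05],0,1],[[0,0,0.06],0,1],[[0,0,0.07],0,1],[[0,0,0.07],0,1],[[0,0,0.07],0,1],[[0,0,0.07],0,1]]}}

```text
clock: 17.25
eef_pos: [0.5371, 0.0584, 0.0568]
orientation: [0.001, 0.965, -0.264, -0.0]
wrist_force: [-2.6, -3.8, 10.2]
grip_width: 0.0135
```

```bash
python3 - <<'E'
from h import *
p=shot("wrist"); cv2.imwrite("pics/w12.png",p["image"])
E
```

```text
(no output)
```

View pics/w12.png

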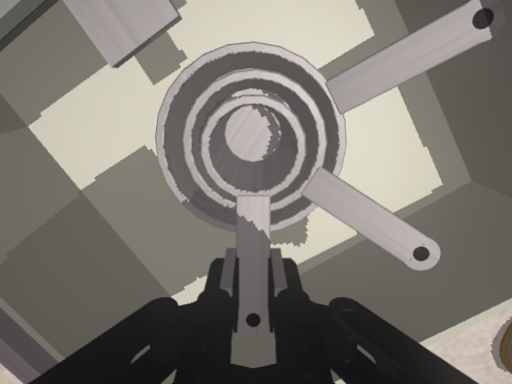

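The small cup is concentric and its force is about 10 N, so it's seated on the floor. Releasing gently.

Call:
{"op": "drive_tool", "data": {"commands": [[[0,0,-0.04],0,1],[[0,0,-0.04],0,0.9],[[0,0,-0.04],0,0.7],[[0,0,-0.04],0,0.6],[[0,0,-0.04],0,0.55],[[0,0,-0.04],0,0.55],[[0,0,-0.5],0,0.55],[[0,0,-1.5],0,0.55]]}}

```text
clock: 18.1
eef_pos: [0.5365, 0.0597, 0.093]
orientation: [0.001, 0.965, -0.263, -0.002]
wrist_force: [-0.6, -0.7, -0.1]
grip_width: 0.0383
```

Call:
{"op": "drive_tool", "data": {"commands": [[[0,0,-1.5],0,0.55],[[0,0,-3.0],0,0.55],[[0,0,-4.2],0,0.55],[[0,0,-5.0],0,0.55],[[0,0,-5.5],0,0.7],[[0,0,-5.5],0,1],[[0,0,-5.5],0,1],[[0,0,-5.5],0,1]]}}

```text
clock: 18.9
eef_pos: [0.537, 0.0597, 0.2303]
orientation: [0.0, 0.965, -0.263, -0.001]
wrist_force: [-0.6, -0.7, -0.4]
grip_width: -0.0001
```

```bash
python3 - <<'E'
from h import *
np.set_printoptions(precision=4,suppress=True)
s=robot.read_state(); print(s["clock"],s["eef_pos"],s["wrist_force"],s["joint_positions"],s["grip_width"])
for n in ("wrist","side","scene"):
    p=shot(n); 
    im=p["image"]
    if n=="side": im=cv2.resize(im[80:280,120:320],None,fx=3,fy=3)
    cv2.imwrite(f"pics/13{n}.png",im)
    for m in ["large_cup_mid","medium_cup_mid","small_cup_mid","lid_pull"]:
      for d in robot.spot_point(p,m)[:2]:
        X=w(p,d["position"]); print(n,m,round(d["confidence"],2),X,proj(p,X)[0].round())
E
```

```text
18.9 [0.537  0.0597 0.2303] [-0.6406 -0.6619 -0.4408] [-0.198   0.5768  0.0032  1.828  -0.0027  0.7384 -0.7256] -7.85105331982106e-05
wrist small_cup_mid 0.91 [0.5683 0.1143 0.0344] [253. 114.]
side large_cup_mid 0.47 [0.5662 0.1144 0.0304] [225. 173.]
side medium_cup_mid 0.65 [0.5677 0.1146 0.0295] [225. 173.]
side medium_cup_mid 0.38 [0.2828 0.3187 0.0037] [125. 188.]
side small_cup_mid 0.78 [ 0.568  -0.5966  0.0266] [408. 261.]
side small_cup_mid 0.63 [0.5598 0.1167 0.0349] [223. 172.]
side lid_pull 0.7 [0.5577 0.2567 0.1099] [195. 141.]
side lid_pull 0.61 [ 0.6969 -0.1579  0.0009] [309. 194.]
scene large_cup_mid 0.66 [0.5678 0.1092 0.028 ] [305. 180.]
scene medium_cup_mid 0.64 [0.571  0.1153 0.031 ] [306. 179.]
scene small_cup_mid 0.87 [ 0.5733 -0.6026  0.0228] [189. 321.]
scene small_cup_mid 0.79 [ 0.5248 -0.4923  0.0279] [200. 285.]
scene lid_pull 0.72 [0.5721 0.1115 0.0323] [306. 180.]
scene lid_pull 0.38 [ 0.6342 -0.4945 -0.0005] [226. 308.]
```

View pics/13wrist.png

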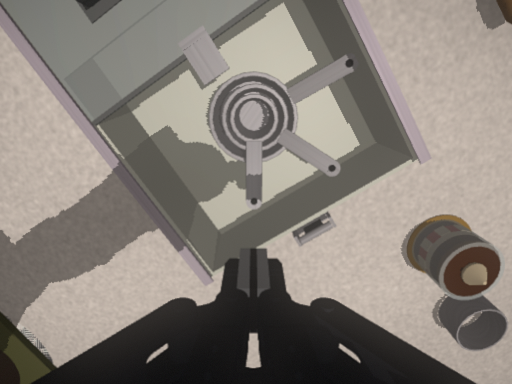

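View pics/13side.png

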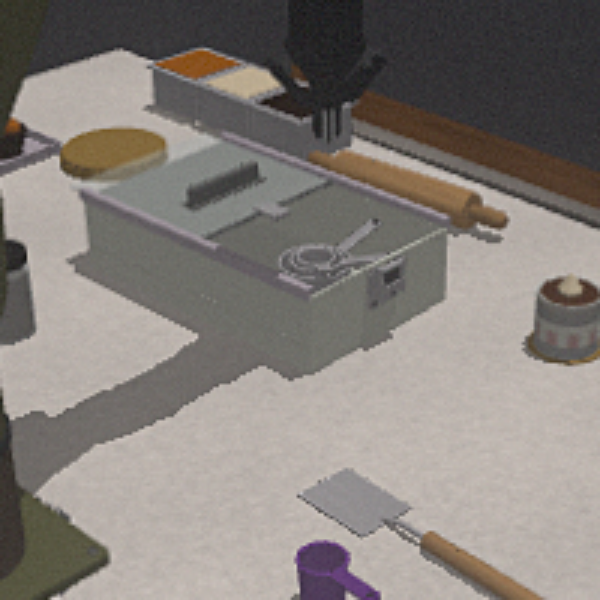

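Nesting looks right: three concentric rims at about (252,115), with handles fanned at 0°, −60° and −120°. Now the bin's yaw, while I move behind the lid pull.

Call:
{"op": "drive_tool", "data": {"commands": [[[-0.5,-1.0,0],-8,1],[[-1.3,-2.6,0],-16,1],[[-2.1,-4.2,0],-24,1],[[-2.9,-5.9,0],-31,1],[[-3.6,-7.4,0.3],-33,1],[[-4.1,-8.4,0.8],-33,1],[[-4.2,-8.7,1.4],-33,1],[[-4.2,-8.7,1.6],-33,1]]}}

```text
clock: 20.45
eef_pos: [0.5565, 0.3007, 0.189]
orientation: [0.001, 1.0, 0.023, -0.001]
wrist_force: [-0.6, -0.3, -0.1]
grip_width: 0.0002
```

```bash
python3 - <<'E'
from h import *
np.set_printoptions(precision=4,suppress=True)
s=robot.read_state(); print(s["clock"],s["eef_pos"],s["joint_positions"])
p=shot("wrist"); cv2.imwrite("pics/w14.png",p["image"])
for m in ["lid_pull","large_cup_mid","bin_floor"]:
      for d in robot.spot_point(p,m)[:2]:
        X=w(p,d["position"]); print(m,round(d["confidence"],2),X,proj(p,X)[0].round())
Tt=toolT(); print(np.degrees(np.arctan2(Tt[1,0],Tt[0,0])))
E
```

```text
20.45 [0.5565 0.3007 0.189 ] [-0.496   0.7474 -0.1324  1.5824  0.1225  0.823  -0.6317]
lid_pull 0.89 [0.5536 0.2533 0.1079] [247. 263.]
2.321010103062474
```

View pics/w14.png

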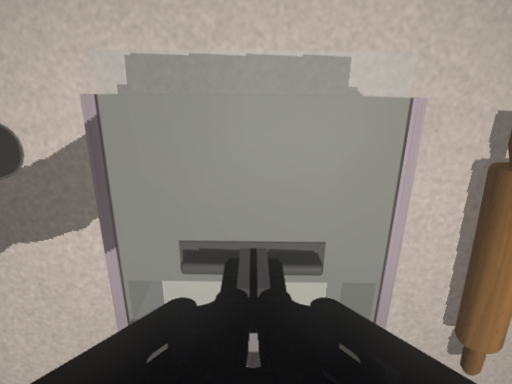

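Call:
{"op": "drive_tool", "data": {"commands": [[[0,0,0.8],0,1],[[0,0,1.8],0,1],[[0,0,2.6],0,1],[[0,0,3.1],0,1],[[0,0,3.25],0,1],[[0,0,3.25],0,1],[[0,0.4,3.25],0,1],[[0,0.8,3.25],0,1]]}}

```text
clock: 21.45
eef_pos: [0.5593, 0.28, 0.1109]
orientation: [-0.0, 1.0, 0.022, 0.001]
wrist_force: [0.4, -0.1, 0.1]
grip_width: 0.0004
```

Call:
{"op": "drive_tool", "data": {"commands": [[[0,0.2,0],0,1],[[0,0.4,0],0,1],[[0,0.7,0],0,1],[[0,1.1,0],0,1],[[0,1.5,0],0,1],[[0,1.9,0],0,1],[[0,2.3,0],0,1],[[0,2.7,0],0,1]]}}

```text
clock: 22.25
eef_pos: [0.5615, 0.2121, 0.1099]
orientation: [0.0, 1.0, 0.022, -0.0]
wrist_force: [-0.7, 3.2, 2.1]
grip_width: 0.0002
```

```bash
python3 - <<'E'
from h import *
p=shot("side"); cv2.imwrite("pics/s15.png",cv2.resize(p["image"][80:280,120:320],None,fx=3,fy=3))
p=shot("wrist"); cv2.imwrite("pics/w15.png",p["image"]);print(robot.read_state()["wrist_force"])
E
```

```text
[-0.38693505  0.3193403  -0.03880311]
```

View pics/s15.png

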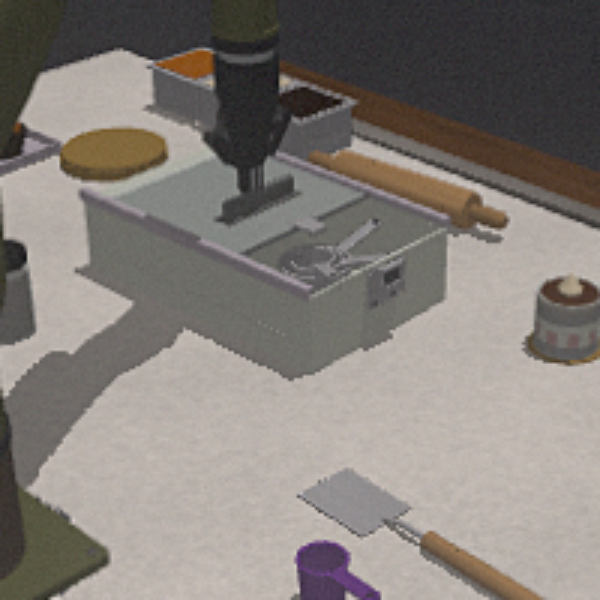

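View pics/w15.png

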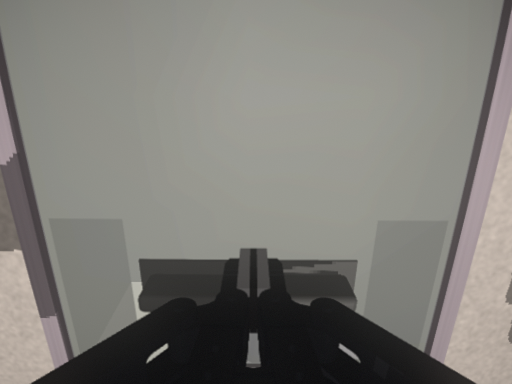

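The lid is sliding, and the bar sits square against the fingers. I'll keep pushing.

Call:
{"op": "drive_tool", "data": {"commands": [[[0,0.5,0],0,1],[[0,1.1,0],0,1],[[0,1.7,0],0,1],[[0,2.3,0],0,1],[[0,2.9,0],0,1],[[0,3.4,0],0,1],[[0,3.8,0],0,1],[[0,4.1,0],0,1]]}}

```text
clock: 23.15
eef_pos: [0.5654, 0.1091, 0.1096]
orientation: [0.0, 1.0, 0.021, -0.001]
wrist_force: [-3.3, 3.4, -0.1]
grip_width: -0.0001
```

```bash
python3 - <<'E'
from h import *
p=shot("side"); cv2.imwrite("pics/s16.png",cv2.resize(p["image"][110:250,160:300],None,fx=4,fy=4));print(robot.read_state()["wrist_force"])
E
```

```text
[-2.34980171  0.97275531 -0.63223628]
```

View pics/s16.png

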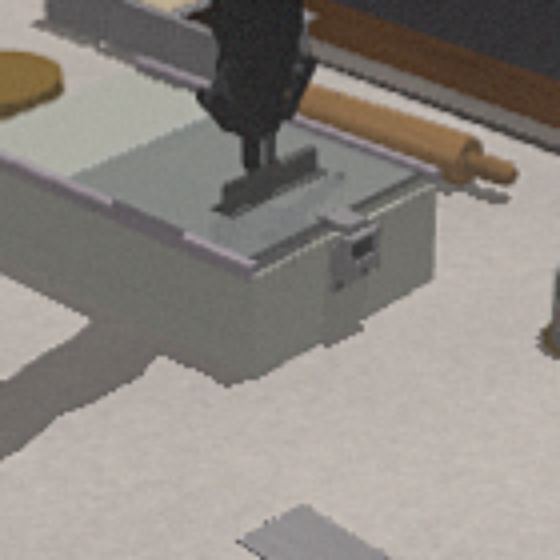

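Call:
{"op": "drive_tool", "data": {"commands": [[[0,0.15,0],0,1],[[0,0.3,0],0,1],[[0,0.45,0],0,1],[[0,0.6,0],0,1],[[0,0.75,0],0,1],[[0,0.9,0],0,1],[[0,1.0,0],0,1],[[0,1.1,0],0,1]]}}

```text
clock: 24.0
eef_pos: [0.5669, 0.0936, 0.11]
orientation: [-0.006, 1.0, 0.025, 0.001]
wrist_force: [-4.4, 23.1, -1.9]
grip_width: 0.0001
```

```bash
python3 - <<'E'
from h import *
for n,(a,b,c,d) in (("side",(130,220,180,290)),("scene",(120,220,230,360))):
    p=shot(n); cv2.imwrite(f"pics/17{n}.png",cv2.resize(p["image"][a:b,c:d],None,fx=6,fy=6))
p=shot("wrist"); cv2.imwrite("pics/17w.png",p["image"])
for m in ["lid_pull"]:
      for d in robot.spot_point(p,m)[:2]:
        X=w(p,d["position"]); print(m,round(d["confidence"],2),X,proj(p,X)[0].round())
print(robot.read_state())
E
```

```text
{'clock': 24.2, 'joint_positions': array([-0.13932353,  0.79306767, -0.16734942,  1.82648999,  0.21166138,
        0.53418808, -0.38815908]), 'qd': array([ 5.70194971e-04,  3.49368075e-04, -2.55406808e-04, -1.73998400e-04,
        1.03584506e-03,  7.97636726e-05,  1.63674876e-03]), 'joint_torque': array([ 10.98430932, -54.62449193,   9.76648718, -10.42979926,
         3.11484464,   1.44610874,   0.06649259]), 'eef_pos': array([0.56692357, 0.09363458, 0.11000896]), 'orientation': array([-6.27744266e-03,  9.99648485e-01,  2.57417441e-02,  9.29170937e-04]), 'wrist_force': array([-4.50109837, 18.11999502, -2.47199073]), 'wrist_torque': array([ 4.02183115,  0.81145571, -0.07332489]), 'grip_width': -0.0001359689396648527}
```

View pics/17side.png

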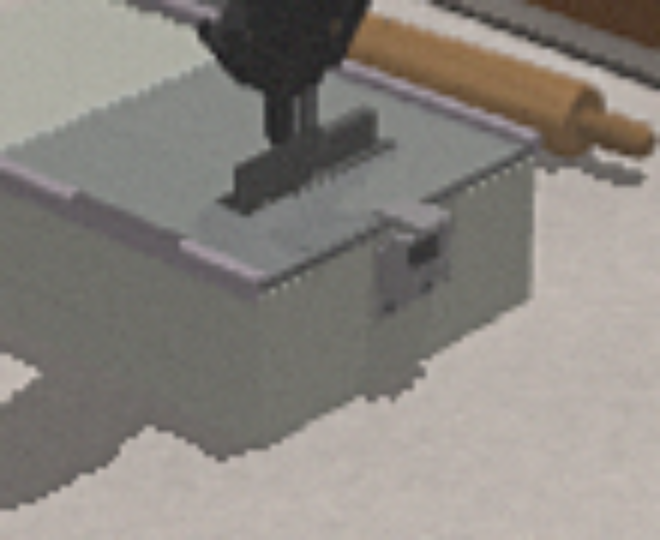

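View pics/17scene.png

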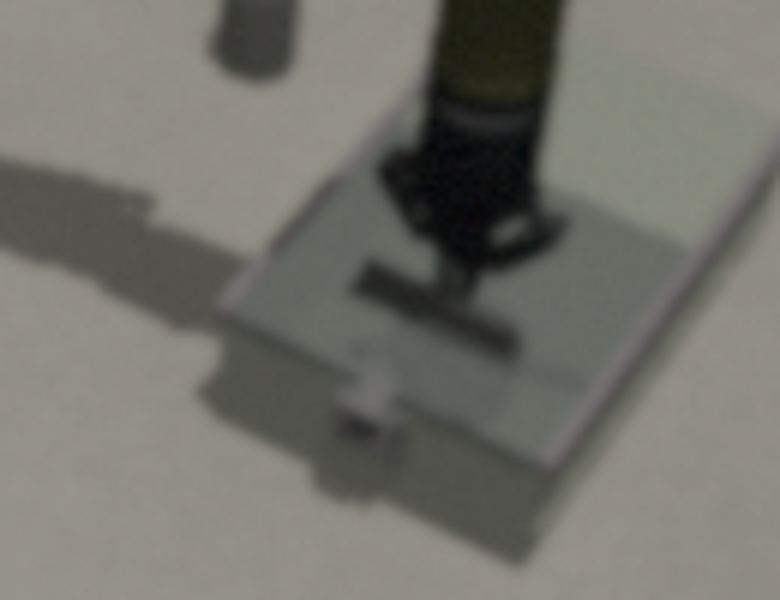

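View pics/17w.png

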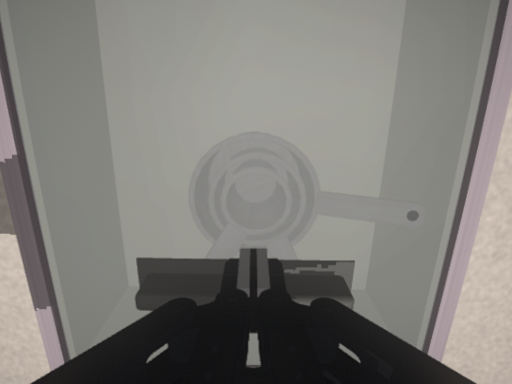

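The force holds steady at 18–23 N with no motion, well above the 6–8 N catch force, which suggests the end stop. I'll back off and look at the catch from above.

Call:
{"op": "drive_tool", "data": {"commands": [[[0,-0.3,0],0,1],[[0,-0.6,0],0,1],[[0,-1.0,0],0,1],[[0,-1.0,-0.8],0,1],[[0,-1.0,-2.0],0,1],[[0,-1.0,-3.2],0,1],[[0,-1.0,-4.2],0,1],[[0,-1.0,-4.2],0,1]]}}

```text
clock: 25.0
eef_pos: [0.5691, 0.108, 0.2186]
orientation: [-0.0, 1.0, 0.021, 0.004]
wrist_force: [0.6, 1.3, 1.5]
grip_width: 0.0001
```

Call:
{"op": "drive_tool", "data": {"commands": [[[0,0.6,0],0,1],[[0,1.6,0],0,1],[[0,2.8,0],0,1],[[0,3.9,0],0,1],[[0,4.6,0],0,1],[[0,4.8,0],0,1],[[0,4.8,0],0,1],[[0,4.8,0],0,1]]}}

```text
clock: 25.8
eef_pos: [0.571, -0.0106, 0.2143]
orientation: [-0.0, 1.0, 0.022, -0.0]
wrist_force: [0.2, 1.0, -0.2]
grip_width: -0.0001
```

```bash
python3 - <<'E'
from h import *
np.set_printoptions(precision=4,suppress=True)
p=shot("wrist"); cv2.imwrite("pics/w18.png",p["image"]); np.savez("w18.npz",W=p["W"],K=p["mtx"],D=p["distortion"])
for m in ["lid_pull","large_cup_mid","medium_cup_mid","small_cup_mid","bin_floor"]:
      for d in robot.spot_point(p,m)[:2]:
        X=w(p,d["position"]); print(m,round(d["confidence"],2),X,proj(p,X)[0].round())
q=shot("side"); cv2.imwrite("pics/s18.png",cv2.resize(q["image"][130:220,180:290],None,fx=7,fy=6,interpolation=cv2.INTER_CUBIC))
E
```

```text
lid_pull 0.85 [0.5588 0.0749 0.1101] [242.  90.]
large_cup_mid 0.41 [0.5598 0.0752 0.1065] [244.  90.]
```

View pics/w18.png

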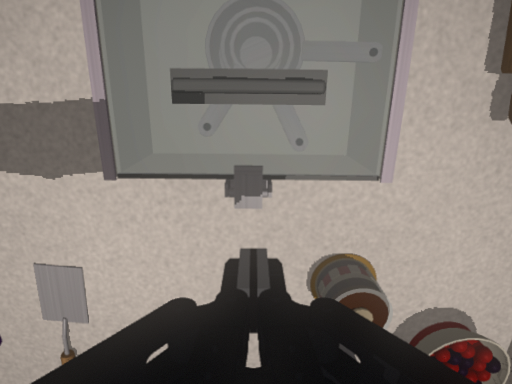

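View pics/s18.png

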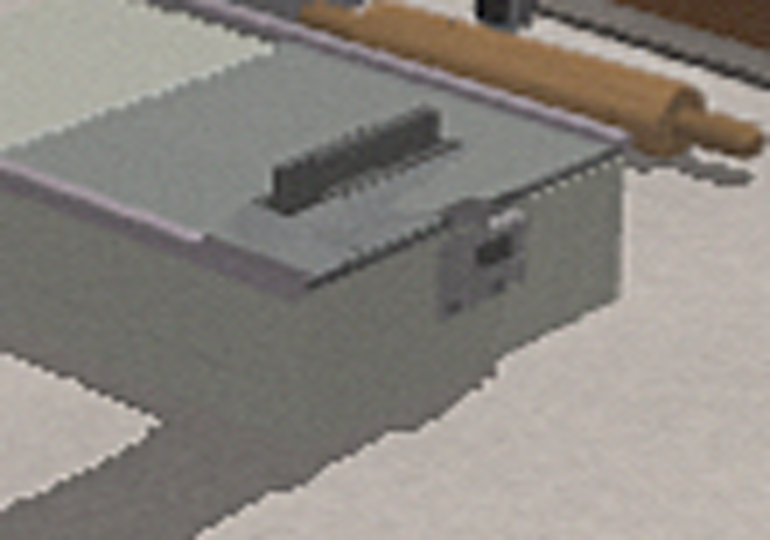

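```bash
python3 - <<'E'
from h import *
np.set_printoptions(precision=4,suppress=True)
f=np.load("w18.npz"); p=dict(W=f["W"],mtx=f["K"],distortion=f["D"])
im=cv2.imread("pics/w18.png"); cv2.imwrite("pics/z18.png",cv2.resize(im[140:220,200:300],None,fx=7,fy=7,interpolation=cv2.INTER_NEAREST))
for uv,z in (((200,177),.1),((300,178),.1),((110,180),.107),((390,181),.107),((248,194),.1),((248,207),.1),((250,82),.124),((250,92),.124)): print(uv,z,at_z(p,uv,z))
E
```

```text
(200, 177) 0.1 [0.5251 0.0037 0.1   ]
(300, 178) 0.1 [0.6096 0.0067 0.1   ]
(110, 180) 0.107 [ 0.4512 -0.0003  0.107 ]
(390, 181) 0.107 [0.6836 0.0095 0.107 ]
(248, 194) 0.1 [ 0.5663 -0.0095  0.1   ]
(248, 207) 0.1 [ 0.5667 -0.0214  0.1   ]
(250, 82) 0.124 [0.5644 0.0804 0.124 ]
(250, 92) 0.124 [0.5647 0.0737 0.124 ]
```

View pics/z18.png

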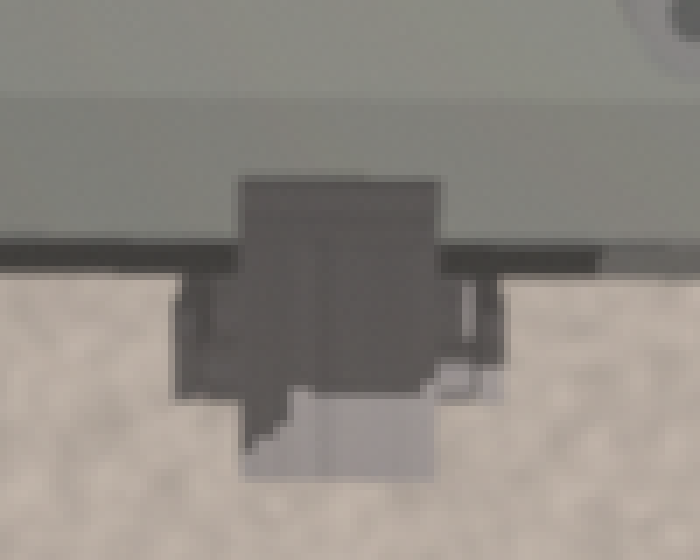

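The striker at (248,194) overhangs the catch, and the lid front is level with the channel ends. The catch roller is too small to resolve here. I'll press once more to confirm it's at the hard stop and not held by the catch.

Call:
{"op": "drive_tool", "data": {"commands": [[[0,-0.6,0],0,1],[[0,-1.6,0],0,1],[[0,-2.8,0],0,1],[[0,-4.0,0],0,1],[[0,-4.8,0],0,1],[[0,-4.9,0],0,1],[[0,-4.9,1.0],0,1],[[0,-4.9,2.2],0,1]]}}

```text
clock: 26.95
eef_pos: [0.5672, 0.1104, 0.1604]
orientation: [-0.0, 1.0, 0.022, 0.002]
wrist_force: [0.5, -0.0, -0.8]
grip_width: -0.0
```

Call:
{"op": "drive_tool", "data": {"commands": [[[0,0,1.0],0,1],[[0,0,1.7],0,1],[[0,0,2.0],0,1],[[0,0,2.0],0,1],[[0,0.2,2.0],0,1],[[0,0.4,2.0],0,1],[[0,0.55,2.0],0,1],[[0,0.65,2.0],0,1]]}}

```text
clock: 27.75
eef_pos: [0.5672, 0.0938, 0.1105]
orientation: [-0.0, 1.0, 0.021, 0.001]
wrist_force: [-0.1, 4.9, 2.5]
grip_width: 0.0003
```

Call:
{"op": "drive_tool", "data": {"commands": [[[0,0.1,0],0,1],[[0,0.2,0],0,1],[[0,0.3,0],0,1],[[0,0.4,0],0,1],[[0,0.45,0],0,1],[[0,0.5,0],0,1],[[0,0.5,0],0,1],[[0,0.5,0],0,1]]}}

```text
clock: 28.55
eef_pos: [0.5671, 0.0936, 0.1106]
orientation: [-0.007, 1.0, 0.026, 0.001]
wrist_force: [-3.1, 19.4, 1.8]
grip_width: 0.0
```

At both 5 N and 19 N the bar stays at the same y (0.0938 and 0.0936), so it's the hard stop. I'll back off and do final checks.

Call:
{"op": "drive_tool", "data": {"commands": [[[0,-0.3,0],0,1],[[0,-0.6,0],0,1],[[0,-1.1,0],0,1],[[0,-1.1,-0.8],0,1],[[0,-1.1,-2.0],0,1],[[0,-1.1,-3.6],0,1],[[0,-1.1,-5.0],0,1],[[0,-1.1,-5.5],0,1]]}}

```text
clock: 29.35
eef_pos: [0.5679, 0.1097, 0.2509]
orientation: [-0.0, 1.0, 0.021, 0.003]
wrist_force: [0.2, 0.5, -1.3]
grip_width: 0.0001
```

```bash
python3 - <<'E'
from h import *
np.set_printoptions(precision=4,suppress=True)
s=robot.read_state(); print(s["clock"],s["eef_pos"],s["wrist_force"])
p=shot("wrist"); cv2.imwrite("pics/w19.png",p["image"])
q=shot("scene"); cv2.imwrite("pics/sc19.png",q["image"])
for n,pp in(("w",p),("sc",q)):
  for m in ["lid_pull","large_cup_mid","medium_cup_mid","small_cup_mid","dessert_a","pastry_ring","squeeze_bottle","spatula","topping_jar"]:
      for d in robot.spot_point(pp,m)[:1]:
        X=w(pp,d["position"]); print(n,m,round(d["confidence"],2),X)
E
```

```text
29.35 [0.5679 0.1097 0.2509] [ 0.2434  0.5316 -1.2532]
w lid_pull 0.77 [0.5629 0.0764 0.1118]
sc lid_pull 0.91 [0.5623 0.0735 0.1121]
sc small_cup_mid 0.8 [ 0.5721 -0.6006  0.0253]
sc dessert_a 0.74 [ 0.6979 -0.1579 -0.0002]
sc pastry_ring 0.55 [ 0.6907 -0.2766 -0.0017]
sc spatula 0.78 [ 0.3167 -0.2914  0.0023]
sc topping_jar 0.63 [ 0.279   0.3176 -0.0051]
```

View pics/w19.png

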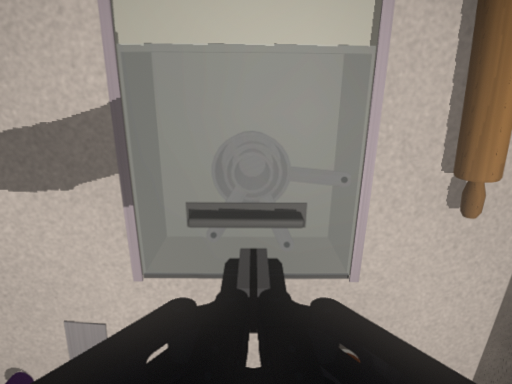

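View pics/sc19.png

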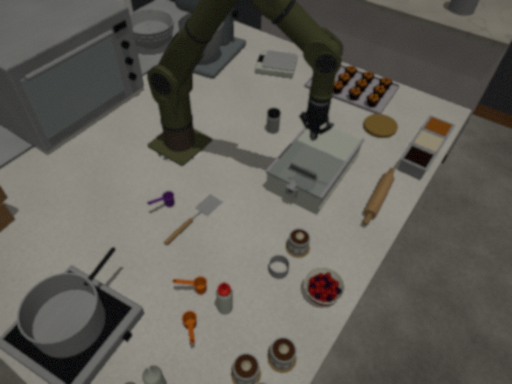

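The cups show concentric under the shut lid at (252,165), the bystanders haven't moved, and the arm is clear. I'm handing the job in.

```bash
python3 -c "
from workcell import robot
print(robot.job_done()); print(robot.read_state()['clock'])"
```

```text
the job is handed in; nothing more can be done
None
the job is handed in; nothing more can be done
```

I nested the cups and pushed the lid shut, then handed the job in at about 30 s of the 67 s allowed. No verdict came back. I could not see the catch roller itself, so its click is inferred, not observed.

- **Cups:** I carried each cup by its handle and lowered it until I felt floor contact, about 9 N for the medium and 10 N for the small, then released it. The wrist pictures show three concentric rims, with handles at about 0°, −60° and −120°. The networks put the medium cup's mid-point within 2 mm of its expected height and the small cup's within about 2 mm.
- **Lid:** The bar stopped at the same place on two pushes (TCP y 0.0938 m at 5 N, and 0.0936 m at 18–23 N and again at 19 N). That is well above the 6–8 N the catch needs, so I take it as the hard stop. After I backed off, the lid had not moved and the striker overhung the catch.
- **Disagreement:** My picture measurement puts the lid's front edge about 10 mm further shut than your coverage figure implies. I put that down to an uncertain bin position.
- **Bystanders:** The dessert, pastry ring, spatula and topping jar were re-measured within about 3 mm of where they started. The squeeze bottle was not re-detected by the network in the last picture, but it stands in its old place there.
- **Arm:** At hand-in the gripper was at a height of 0.25 m, touching nothing.

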